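# Close the gasketed parts box: lid on, four clips snapped in opposite-corner order

## Robot

A 6-joint arm with a two-finger parallel gripper is mounted at the origin on the work surface; the furniture and walls round the work are solid. World frame = base frame: x ahead of the robot, y to its left, z up, the work surface at z = 0. Lengths are in m, angles in rad, forces in N, time in s.
With the tool pointing down it reaches from about 0.325 to 0.85 m from the base axis. Payload 15.5 kg.
Tool frame: the origin (TCP) lies midway between the tips of the shut fingers; the grasp point (between the pads) lies 19 mm behind it (manip.grasp_offset is the distance from the TCP to the grasp point, in m); z points along the fingers, y is the line along which they close (so a half turn about z gives the same grasp; the last joint's range is limited). The gripper opens to 91 mm and grips with 3 to 60 N. Pads are 32 mm wide; open, the fingers measure 118 mm over their backs; the gripper's body (76 mm by 178 mm) begins 60 mm behind the grasp point.
Start: joints at [-1.264, 0.494, 1.345, -0, 1.302, -0.096], TCP at [0.245, -0.575, 0.214] pointing down, gripper open.
Joint ranges: [-2.91, 2.91], [-0.82, 2.16], [0.22, 2.67], [-1.22, 4.37], [0.12, 2.79], [-3.08, 3.08]. Speed limits (rad/s): [1.89, 1.89, 2.57, 3.01, 3.01, 3.01].

## Interface

Orientations are given as a unit quaternion [x, y, z, w].
In Python, from bench import manip gives the robot as it stands. The module is installed in compiled form; this text tells all that it offers.
- The arm moves only by the tool send_rows, never from a script. Its argument "steps" is a list that holds one entry, the list of rows, each a list of 7 numbers: the gripper's target within -1 to 1 (fully open at 1, half-way at 0, shut at -1), then the shift along the tool's x, y, z in units of 25 mm (1.0 is 25 mm), then the turn, a rotation vector about the tool's x, y, z in units of 10 degrees (1.0 is 10 degrees). A call has 1 to 5 rows; each row is the pose to reach, as a shift and turn from the pose commanded when the call began, along the tool's axes at that moment; what a row does not reach only later rows make up. A row lasts 1/8 s, in which the tool goes at most 62.5 mm and 10.7 degrees, less where a joint would pass 70% of its speed; a pose out of reach is approached as far as the arm can. A call with a gripper value outside its range is refused whole. The fingers move at their own pace and stop on an object; "grip_force" is the grip in N (left out, the last holds). Time passes only in rows, so rows that repeat a pose let the fingers close. It gives the time, the measured TCP pose, the force, the opening and the grip force at its end, in the units of the state.
- manip.get_obs(): the state, without advancing time (a new reading comes with each control period).
- manip.capture(name): name is "scene" or "top" or "wrist"; returns the picture (420x560x3 uint8, red, green, blue); there is no depth.
- manip.get_calibration(name): a dict with "K" (3x3 intrinsics, pixels), "R" (3x3) and "t" (3): a world point X has camera coordinates R X + t; the wrist camera has in their place "T_tool_cam" (4x4, takes a point from camera to tool coordinates, whose origin is the TCP and whose axes are the flange's). Camera axes: x right, y down, z forward; pixel columns grow to the right and rows downward; lengths in m; the calibration is good to about 2 mm. A picture is of the moment at which its call begins: read the wrist's pose just before it. get_calibration takes no time and is no camera call.
- manip.sign_off(): hands the job in; it is judged then, once.
Trained networks look in the newest picture that a camera, given by its name, has taken for a name from the list of things; names that differ only in an ending like _2 or _b are one class to them, and where a whole thing is asked for, a point or a joint stands for the part that bears it (a point fixed in the world has none). Each returns a list of dicts, best first, with "conf" (0 to 1); they miss things now and then, are a little off and sometimes report something else, mostly with a low value. They report only what shows in the picture. A call takes as long as a camera call.
- manip.recognise(camera, label): "point" ([x, y, z] in m, in world coordinates, good to about 4 mm: the middle of the surface that is visible of it).
- manip.masks_of(camera, label): "pixels" (420x560 bool, what is visible of it).
The state is a dict: "clock": time; "q": joint angles; "joint_vel": joint speeds; "joint_torque": joint torques, N m; "ee_pos": TCP position; "eef_rot": TCP orientation; "contact_force": force on the tool from outside, world axes, zero at the start; "ft_torque": the same for the moment, N m; "gripper_width": opening from 0.0 (shut) to 1.0 (fully open); "grip_force": force on a finger pad.
Only numpy, scipy, OpenCV 4.12 (cv2) and the standard library are available. Lean on these libraries where they do the work, as an engineer would, in place of code of your own. Each camera call takes 0.05 s, during which the arm holds its last target. There are 200 camera calls.

## Task

Close the grey parts box so that the porch damp stays out: set the white lid squarely on it with the four blue clips still swung out, then snap the clips down over the lid's rim. To squeeze the seal evenly, shut one clip and then the one at the opposite corner before closing the other two, and leave all four snapped home. Leave the multimeter, the pliers and the jar of bits where they are.

Things in the scene. Friction and masses are not known exactly. Their poses are not given: they have to be found in the camera images.
- case: Heavy, fixed open grey box, 136 (its x) x 206 mm (its y) outside, opening 126 x 196 mm, rim 66 mm above the underside; origin: centre of the underside, z up. Four blue clips are hinged on its long sides: front pair at x = -79 mm, back pair at x = +79 mm, y = +58 (left) and -58 mm (right), hinge axes along y, 48.5 mm up. Battery caps and a syringe are stored in it.
- lid: Loose white lid, about 0.24 kg, 143 x 213 mm over its rim, alike under a half turn, lying right way up. Origin: centre of its underside (the skirt), y along its length, z up. Flange underside at z = 10 mm, rim bead's ridge at 20 mm. The tapered skirt plugs into the box with 1.5 mm play and centres itself when let down within 3 mm; the origin is then about 60 mm above the box's underside.
- lid_handle (a point): Centre of the blue handle bar on the lid: bar 22 mm across (lid x), 104 mm long (lid y), 13 mm high, its top 46 mm and underside 33 mm above the lid's origin (this point is at 39.5 mm), on two posts 86 mm apart, 15 mm free under the bar between them.
- lid_flange (a point): Centre of the lid at the height of the flange's underside, 10 mm above the lid's origin.
- case_rim (a point): Centre of the box's opening at the height of its rim, 66 mm above the underside. On the rim lies a springy black rubber seal standing 4.5 mm higher, which can be squeezed by 4 mm; the lid's flange rests on it.
- clip_front_left (a joint): Hinge of the front-left blue clip (box's -x, +y corner), rad. 0 = shut, pad level; positive = swung outward (1 to 1.25 at the start; stops -0.12 and 1.35). Light friction, stays where put. Swung in, its nose meets the lid's rim bead at about 0.35, rides over it against the seal (6 to 10 N on the pad, most at 0.2; springs back if let go too soon) and snaps in behind it, ending near 0.
- clip_front_left_pad (a point): Middle of the outer face of the front-left clip's thumb pad, the face to press. The clip is 30 mm wide, 4 mm thick, an upside-down L: web up from the hinge, then the pad, 40 mm long, reaching inward over the lid. Shut, this point is 36.5 mm above and 23 mm inward of the hinge. Axes: x inward along the pad, y along the hinge, z out of the pressed face (up when shut).
- clip_front_left_hinge (a point): Middle of the front-left clip's hinge axis, 11 mm outside the box's wall; its axes turn with the clip: y along the hinge, x inward and z up when shut.
- clip_front_right (a joint): Hinge of the front-right blue clip (box's -x, -y corner), rad. 0 = shut, pad level; positive = swung outward (1 to 1.25 at the start; stops -0.12 and 1.35). Light friction, stays where put. Swung in, its nose meets the lid's rim bead at about 0.35, rides over it against the seal (6 to 10 N on the pad, most at 0.2; springs back if let go too soon) and snaps in behind it, ending near 0.
- clip_front_right_pad (a point): Middle of the outer face of the front-right clip's thumb pad, the face to press. The clip is 30 mm wide, 4 mm thick, an upside-down L: web up from the hinge, then the pad, 40 mm long, reaching inward over the lid. Shut, this point is 36.5 mm above and 23 mm inward of the hinge. Axes: x inward along the pad, y along the hinge, z out of the pressed face (up when shut).
- clip_front_right_hinge (a point): Middle of the front-right clip's hinge axis, 11 mm outside the box's wall; its axes turn with the clip: y along the hinge, x inward and z up when shut.
- clip_back_left (a joint): Hinge of the back-left blue clip (box's +x, +y corner), rad. 0 = shut, pad level; positive = swung outward (1 to 1.25 at the start; stops -0.12 and 1.35). Light friction, stays where put. Swung in, its nose meets the lid's rim bead at about 0.35, rides over it against the seal (6 to 10 N on the pad, most at 0.2; springs back if let go too soon) and snaps in behind it, ending near 0.
- clip_back_left_pad (a point): Middle of the outer face of the back-left clip's thumb pad, the face to press. The clip is 30 mm wide, 4 mm thick, an upside-down L: web up from the hinge, then the pad, 40 mm long, reaching inward over the lid. Shut, this point is 36.5 mm above and 23 mm inward of the hinge. Axes: x inward along the pad, y along the hinge, z out of the pressed face (up when shut).
- clip_back_left_hinge (a point): Middle of the back-left clip's hinge axis, 11 mm outside the box's wall; its axes turn with the clip: y along the hinge, x inward and z up when shut.
- clip_back_right (a joint): Hinge of the back-right blue clip (box's +x, -y corner), rad. 0 = shut, pad level; positive = swung outward (1 to 1.25 at the start; stops -0.12 and 1.35). Light friction, stays where put. Swung in, its nose meets the lid's rim bead at about 0.35, rides over it against the seal (6 to 10 N on the pad, most at 0.2; springs back if let go too soon) and snaps in behind it, ending near 0.
- clip_back_right_pad (a point): Middle of the outer face of the back-right clip's thumb pad, the face to press. The clip is 30 mm wide, 4 mm thick, an upside-down L: web up from the hinge, then the pad, 40 mm long, reaching inward over the lid. Shut, this point is 36.5 mm above and 23 mm inward of the hinge. Axes: x inward along the pad, y along the hinge, z out of the pressed face (up when shut).
- clip_back_right_hinge (a point): Middle of the back-right clip's hinge axis, 11 mm outside the box's wall; its axes turn with the clip: y along the hinge, x inward and z up when shut.
- multimeter: Yellow and black multimeter, 128 x 70 x 38 mm, lying loose on the table: leave it alone. Origin: centre of its underside.
- bit_jar: Yellow jar full of screwdriver bits, 47 mm across, 86 mm high, standing loose: leave it alone. Origin: centre of its underside.
- pliers: Red-handled pliers, 50 x 173 x 11 mm, lying loose on the table: leave them alone. Origin: centre of the underside.

How it is judged:
By the outcome, as a careful person would: the job done as asked, in the order asked, and still so for the second after the job is handed in, with the robot touching nothing.
It also fails if it takes over 72 s, if anything falls off the work surface, if the arm or the gripper's body presses on something with over 40 N, if the wrist force passes 120 N, or if a joint passes its speed limit or range.

## Working session

There is one attempt and no reset: what is moved stays moved. The work goes in short steps, Python scripts to look and compute and a tool call to move; the robot and the scene stay as the last step left them, time stands still between calls to the robot, and variables do not carry over. Pictures are saved under pics/ and viewed, at most 11 in all, crops included, and the job is handed in when it is done.

Besides the shell and the picture viewer there is one more tool, called after "Call:" by a JSON object that holds its "fn" and its "kwargs", one argument or row to a line. send_rows: Moves the arm, as the interface text tells. Its arguments: {"type":"object","properties":{"steps":{"type":"array"},"grip_force":{"type":"number"}},"required":["steps"]}

```bash
mkdir -p pics
python3 - <<'E'
from bench import manip
import cv2
o=manip.get_obs(); print(o)
for c in("scene","top"):
    cv2.imwrite(f"pics/{c}0.png",manip.capture(c)[:,:,::-1])
    k=manip.get_calibration(c);print(c,k)
    for n in("case","lid","lid_handle","clip_front_left","clip_front_right","clip_back_left","clip_back_right","clip_front_left_pad","clip_back_left_pad","multimeter","bit_jar","pliers"):
        print(c,n,[(d['point'],round(d['conf'],2)) for d in manip.recognise(c,n)][:4])
print(manip.grasp_offset, manip.get_calibration("wrist"))
E
```

```text
{'clock': 0.0, 'q': array([-1.26351667e+00,  4.94194427e-01,  1.34614850e+00, -7.83392815e-07,
        1.30248269e+00, -9.54687471e-02]), 'joint_vel': array([-0.00153102, -0.00017402, -0.00052799, -0.0022415 ,  0.00020098,
        0.00014254]), 'joint_torque': array([ 2.83911955e-03, -8.78799534e+01, -3.81846714e+01,  7.08587514e-02,
        5.31765190e-02, -1.18776534e-04]), 'ee_pos': array([ 0.24487131, -0.57461432,  0.21332539]), 'eef_rot': array([ 9.79792433e-01,  2.00016018e-01, -6.55421818e-05, -6.12986686e-04]), 'contact_force': array([-0.19504898, -0.39340331,  0.50802543]), 'ft_torque': array([0.01089162, 0.02526951, 0.02309302]), 'grip_force': 0.0, 'gripper_width': 0.999894935677141}
scene {'K': array([[490.500002  ,   0.        , 280.85921027],
       [  0.        , 490.500002  , 197.84228665],
       [  0.        ,   0.        ,   1.        ]]), 'R': array([[ 0.78489307, -0.61962044,  0.00365773],
       [-0.29872942, -0.3835687 , -0.87386257],
       [ 0.54286611,  0.684796  , -0.48615926]]), 't': array([-0.43281518,  0.16111764,  1.12324036])}
scene case [([0.5386, 0.06
[... 1567 characters left out ...]
, 0.0277], 0.6), ([0.522, -0.2641, 0.0162], 0.42), ([0.6423, 0.1049, 0.0618], 0.22)]
top bit_jar [([0.5771, -0.4746, 0.0479], 0.6)]
top pliers [([0.2999, -0.314, 0.012], 0.83)]
0.0188 {'K': array([[348.96862794,   0.        , 277.66731376],
       [  0.        , 348.96862794, 212.07141012],
       [  0.        ,   0.        ,   1.        ]]), 'T_tool_cam': array([[-1.04568287e-03, -9.71110364e-01, -2.38628513e-01,
         6.70301042e-02],
       [ 9.99999432e-01, -1.06431979e-03, -5.07495592e-05,
        -5.08666252e-04],
       [-2.04693626e-04, -2.38628430e-01,  9.71110926e-01,
        -1.71266769e-01],
       [ 0.00000000e+00,  0.00000000e+00,  0.00000000e+00,
         1.00000000e+00]])}
```

View pics/scene0.png

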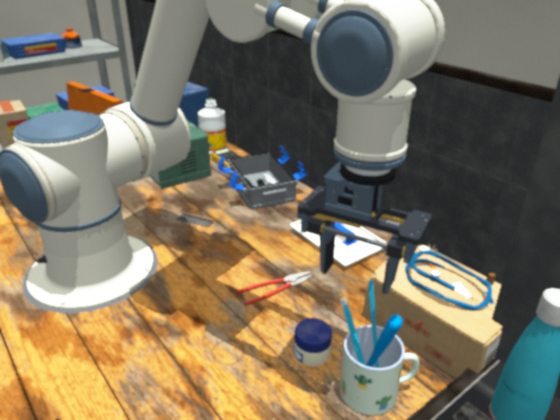

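View pics/top0.png

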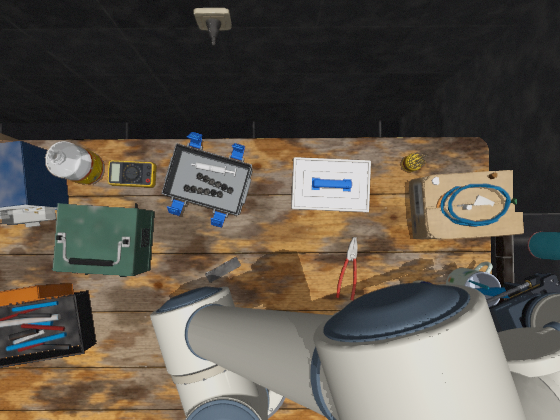

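The scene view shows the case near (265,180) and the lid near (345,240), partly behind the gripper. The top view shows the case rotated at (207,180), the lid at (332,184), the multimeter at (131,173), the pliers at (347,268) and the jar at (413,160). Next I fit the poses to the masks.

```bash
cat > h.py <<'E'
import numpy as np,cv2
from bench import manip
from scipy.optimize import minimize
from scipy.spatial.transform import Rotation as Ro
def cam(c,o=None):
    k=manip.get_calibration(c)
    if c!="wrist": return k["K"],k["R"],k["t"]
    T=np.eye(4);T[:3,:3]=Ro.from_quat(o["eef_rot"]).as_matrix();T[:3,3]=o["ee_pos"]
    M=np.linalg.inv(T@k["T_tool_cam"]);return k["K"],M[:3,:3],M[:3,3]
def proj(C,P):
    p=(C[1]@np.atleast_2d(P).T).T+C[2];p=(C[0]@p.T).T;return p[:,:2]/p[:,2:]
def onplane(C,uv,z):
    d=C[1].T@np.linalg.inv(C[0])@np.array([uv[0],uv[1],1.]);c=-C[1].T@C[2];return c+d*(z-c[2])/d[2]
def boxpts(lx,ly,z0,z1):return np.array([[sx*lx/2,sy*ly/2,z] for sx in(1,-1) for sy in(1,-1) for z in(z0,z1)])
CASE=boxpts(.136,.206,0,.066); LID=np.vstack([boxpts(.143,.213,.010,.020)])
def place(P,p):
    c,s=np.cos(p[2]),np.sin(p[2]);return P@np.array([[c,s,0],[-s,c,0],[0,0,1]])+[p[0],p[1],0]
def sil(C,P,p):
    h=cv2.convexHull(proj(C,place(P,p)).astype(np.float32))
    m=np.zeros((420,560),np.uint8);cv2.fillPoly(m,[np.round(h*16).astype(np.int32)],255,cv2.LINE_AA,4);return m/255.
def fit(C,mask,P,p0):
    def f(p):
        s=sil(C,P,p);return 1-np.minimum(s,mask).sum()/np.maximum(s,mask).sum()
    best=min((minimize(f,p0+np.array([0,0,a]),method="Nelder-Mead",options=dict(initial_simplex=p0+np.array([0,0,a])+np.array([[0,0,0],[.01,0,0],[0,.01,0],[0,0,.1]]),xatol=1e-4,fatol=1e-5)) for a in(-.1,.1)),key=lambda r:r.fun)
    return best.x,1-best.fun
def mask(c,l):
    r=manip.masks_of(c,l);print(l,[(round(d["conf"],2),int(d["pixels"].sum())) for d in r])
    m=r[0]["pixels"].astype(np.uint8) if r else None
    return m
E
python3 - <<'E'
from h import *
C=cam("top");manip.capture("top")
m=mask("top","lid");h=mask("top","lid_handle")
print(fit(C,np.maximum(m,h*0),LID,np.array([.52,-.26,0.])))
m=mask("top","case");
m2=cv2.morphologyEx(m,cv2.MORPH_OPEN,np.ones((19,19)))
v=cv2.morphologyEx(m,cv2.MORPH_CLOSE,np.ones((9,9)))
for q in(m,m2):print(q.sum(),fit(C,q,CASE,np.array([.54,.075,-.25])))
E
```

```text
lid [(0.79, 3952)]
lid_handle [(0.85, 3940)]
(array([ 0.52530261, -0.26136148, -0.05486504]), np.float64(0.9404770703312476))
case [(0.75, 5170)]
5170 (array([ 0.53627353,  0.07457036, -0.28462248]), np.float64(0.820424996818886))
4474 (array([ 0.536089  ,  0.07454804, -0.27890707]), np.float64(0.9217869567034331))
```

```bash
cat >> h.py <<'E'
def units(p,psi,o=None):
    "shift/turn units to reach TCP p with tool pointing down, tool x at world angle psi"
    o=o or manip.get_obs();R=Ro.from_quat(o["eef_rot"])
    c,s=np.cos(psi),np.sin(psi);D=Ro.from_matrix(np.array([[c,s,0],[s,-c,0],[0,0,-1.]]))
    return np.round(R.inv().apply(np.array(p)-o["ee_pos"])/.025,2),np.round(np.degrees((R.inv()*D).as_rotvec())/10,2)
E
python3 -c "
from h import *
print(units([.525,-.265,.21],1.516))"
```

```text
(array([15.16, -7.02,  0.16]), array([-0.  , -0.  , -6.38]))
```

Call:
{"fn": "send_rows", "kwargs": {
  "steps": [
    [[1,15.2,-7.0,0.1,0,0,-6.4],[1,15.2,-7.0,0.1,0,0,-6.4],[1,15.2,-7.0,0.1,0,0,-6.4],[1,15.2,-7.0,0.1,0,0,-6.4],[1,15.2,-7.0,0.1,0,0,-6.4]]
  ]
}}

```text
clock: 2.12
ee_pos: [0.4561, -0.3419, 0.2122]
eef_rot: [0.782, 0.623, 0.0, 0.0]
contact_force: [0.5, -0.8, -0.2]
gripper_width: 0.998
grip_force: 0.0
```

```bash
python3 -c "
from h import *
print(units([.525,-.265,.21],1.516))"
```

```text
(array([3.61, 2.  , 0.09]), array([ 0.  ,  0.  , -0.97]))
```

Call:
{"fn": "send_rows", "kwargs": {
  "steps": [
    [[1,3.6,2.0,0.1,0,0,-1.0],[1,3.6,2.0,0.1,0,0,-1.0],[1,3.6,2.0,0.1,0,0,-1.0],[1,3.6,2.0,0.1,0,0,-1.0]]
  ]
}}

```text
clock: 2.62
ee_pos: [0.5238, -0.2675, 0.2095]
eef_rot: [0.727, 0.687, -0.0, -0.0]
contact_force: [-1.1, -0.1, -0.3]
gripper_width: 1.002
grip_force: 0.0
```

Run:
```python
from h import *
o=manip.get_obs();C=cam("wrist",o);im=manip.capture("wrist")
print(o["ee_pos"],units([.525,-.265,.21],1.516))
m=mask("wrist","lid");h=mask("wrist","lid_handle")
p,i=fit(C,m,LID,np.array([.525,-.261,-.05]));print(p,i)
C2=cam("top");manip.capture("top");m2=mask("top","lid")
v=im[:,:,::-1].copy()
for P,c in((LID,(0,0,255)),(boxpts(.022,.104,.033,.046),(0,255,0))):
    cv2.polylines(v,[np.int32(cv2.convexHull(proj(C,place(P,p)).astype(np.float32)))],True,c,1)
cv2.imwrite("pics/w1.png",v)
```

```text
[ 0.52384359 -0.2675353   0.20951082] (array([ 0.12,  0.05, -0.02]), array([-0.  ,  0.  , -0.01]))
lid [(0.58, 26076)]
lid_handle [(0.9, 26198)]
[ 0.52355791 -0.2603833  -0.04963193] 0.9227504714679469
lid [(0.85, 1025), (0.7, 199), (0.25, 5187)]
```

View pics/w1.png

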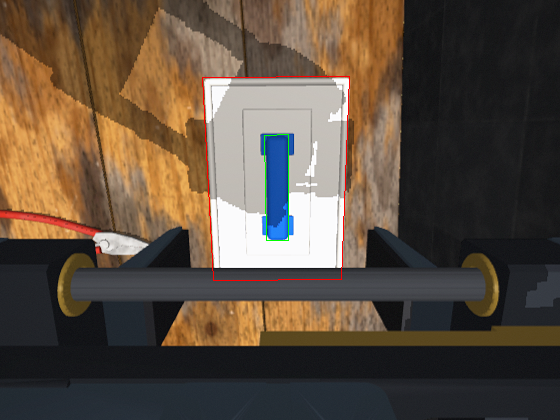

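The wrist view shows the lid outline fitting at (205–350, 78–280) and the handle at (277,187). The pliers are clear to the left.

```bash
python3 -c "
from h import *
print(units([.5235,-.2605,.023],1.521))"
```

```text
(array([ 0.3 , -0.02,  7.46]), array([-0.  ,  0.  , -0.04]))
```

Call:
{"fn": "send_rows", "kwargs": {
  "steps": [
    [[1,0.3,0,2.5,0,0,0],[1,0.3,0,5.0,0,0,0],[1,0.3,0,6.8,0,0,0],[1,0.3,0,7.4,0,0,0],[1,0.3,0,7.4,0,0,0]]
  ],
  "grip_force": 30
}}

```text
clock: 3.5
ee_pos: [0.5245, -0.2601, 0.0247]
eef_rot: [0.727, 0.687, -0.0, -0.0]
contact_force: [-1.0, 0.2, -0.2]
gripper_width: 0.999
grip_force: 0.0
```

Call:
{"fn": "send_rows", "kwargs": {
  "steps": [
    [[-1,0,0,0,0,0,0],[-1,0,0,0,0,0,0],[-1,0,0,0,0,0,0],[-1,0,0,0,0,0,0],[-1,0,0,0,0,0,0]]
  ],
  "grip_force": 30
}}

```text
clock: 4.12
ee_pos: [0.5246, -0.2598, 0.0247]
eef_rot: [0.727, 0.687, 0.0, 0.0]
contact_force: [0.4, -0.3, -0.3]
gripper_width: 0.483
grip_force: 0.0
```

Call:
{"fn": "send_rows", "kwargs": {
  "steps": [
    [[-1,0,0,0,0,0,0],[-1,0,0,0,0,0,0],[-1,0,0,0,0,0,0],[-1,0,0,0,0,0,0],[-1,0,0,0,0,0,0]]
  ],
  "grip_force": 30
}}

```text
clock: 4.75
ee_pos: [0.5245, -0.2598, 0.0245]
eef_rot: [0.727, 0.687, -0.0, -0.0]
contact_force: [-0.8, -1.1, -0.4]
gripper_width: 0.236
grip_force: 30.0
```

Call:
{"fn": "send_rows", "kwargs": {
  "steps": [
    [[-1,0,0,-1,0,0,0],[-1,0,0,-3.5,0,0,0],[-1,0,0,-6,0,0,0],[-1,0,0,-8.0,0,0,0],[-1,0,0,-8.0,0,0,0]]
  ]
}}

```text
clock: 5.38
ee_pos: [0.5262, -0.2607, 0.2284]
eef_rot: [0.727, 0.687, 0.001, 0.003]
contact_force: [0.2, 0.3, -3.1]
gripper_width: 0.238
grip_force: 30.0
```

Run:
```python
from h import *
C=cam("top");im=manip.capture("top")
x0,y0,x1,y1=145,115,270,245
S=5
def draw(v,P,p,c):
    cv2.polylines(v,[np.int32(np.round((proj(C,place(P,p))+.5-[x0,y0])*S))],True,c,1)
rect=lambda a,b,z:np.array([[a,b,z],[-a,b,z],[-a,-b,z],[a,-b,z]])
# edge fit: gradient magnitude along outer rim and inner opening lines
g=cv2.GaussianBlur(cv2.cvtColor(im,cv2.COLOR_RGB2GRAY).astype(np.float32),(0,0),.8)
G=np.hypot(cv2.Sobel(g,cv2.CV_32F,1,0),cv2.Sobel(g,cv2.CV_32F,0,1))
def score(p):
    s=0
    for a,b in((.068,.103),(.063,.098)):
        q=rect(a,b,.066);L=np.vstack([q[i]+(q[(i+1)%4]-q[i])*np.linspace(0,1,80)[:,None] for i in range(4)])
        u=proj(C,place(L,p)).astype(np.float32)
        s+=cv2.remap(np.minimum(G,150),u[:,0].copy(),u[:,1].copy(),cv2.INTER_LINEAR).mean()
    return -s
b=min((minimize(score,[.535+a,.075+d,e],method="Nelder-Mead",options=dict(initial_simplex=np.array([.535+a,.075+d,e])+np.array([[0,0,0],[.004,0,0],[0,.004,0],[0,0,.03]]))) for a in(-.003,0,.003) for d in(-.003,0,.003) for e in(-.28,-.25)),key=lambda r:r.fun)
print(b.x,b.fun)
v=cv2.resize(im[y0:y1,x0:x1,::-1],None,fx=S,fy=S,interpolation=cv2.INTER_CUBIC)
draw(v,rect(.068,.103,.066),b.x,(0,0,255));draw(v,rect(.063,.098,.066),b.x,(0,255,255));draw(v,rect(.068,.103,0),b.x,(0,255,0))
cv2.imwrite("pics/case_top.png",v)
```

```text
[ 0.53887069  0.07559854 -0.28187309] -234.22412109375
```

View pics/case_top.png

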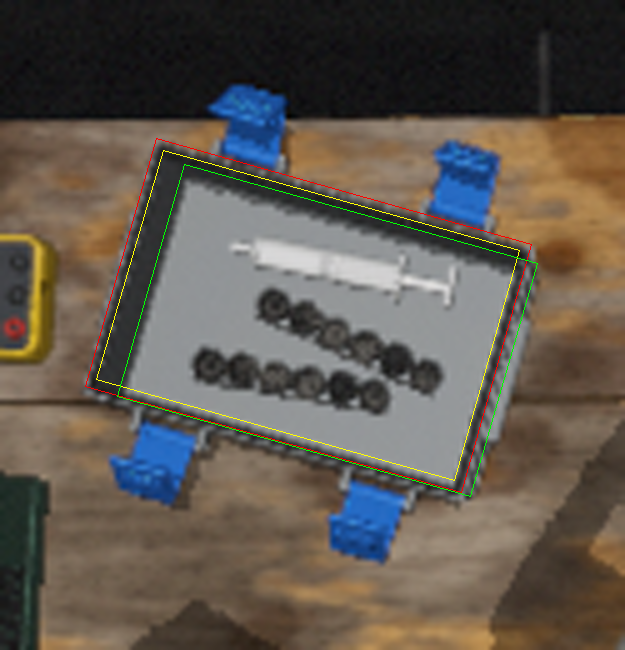

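Run:
```python
from h import *
C=cam("top")
for u in((100,137),(254,137),(400,137),(254,122)):
  print(u,onplane(C,u,0),onplane(C,u,.05))
C=cam("scene")
for u in((300,150),(240,120)):print(u,onplane(C,u,0))
o=manip.get_obs();o["ee_pos"]=np.array([.5238,-.2675,.2095]);C=cam("wrist",o)
for u in((403,50),(402,200)):print(u,onplane(C,u,0))
print(units([.53,-.05,.2],1.4),units([.536,.0755,.16],1.29))
manip.capture("scene");import cv2
im=manip.capture("scene")[90:300,180:440,::-1]
cv2.imwrite("pics/s2.png",cv2.resize(im,None,fx=3,fy=2.85,interpolation=cv2.INTER_CUBIC))
```

```text
(100, 137) [0.66341713 0.38447352 0.        ] [0.65184324 0.36295847 0.05      ]
(254, 137) [ 0.66016234 -0.04890022  0.        ] [ 0.64873608 -0.05075832  0.05      ]
(400, 137) [ 0.65708157 -0.45910295  0.        ] [ 0.64579505 -0.44235507  0.05      ]
(254, 122) [ 0.70263135 -0.04915607  0.        ] [ 0.68927878 -0.05100256  0.05      ]
(300, 150) [0.81325953 0.22348195 0.        ]
(240, 120) [0.81712416 0.60268921 0.        ]
(403, 50) [ 0.65855268 -0.1331639   0.        ]
(402, 200) [ 0.6619384  -0.28816865  0.        ]
(array([ 8.4 , -0.28,  1.02]), array([0.02, 0.01, 0.66])) (array([13.43, -0.32,  2.61]), array([0.02, 0.01, 1.29]))
```

View pics/s2.png

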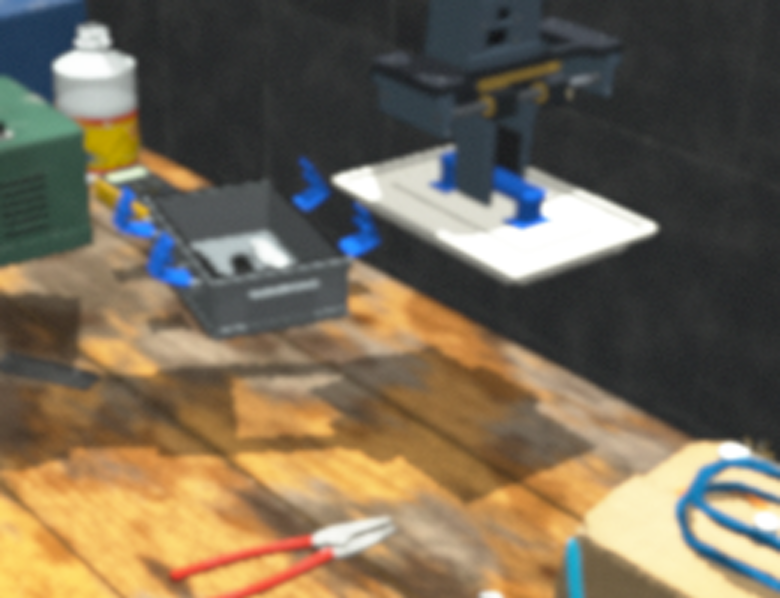

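The raised lid is held level; the case at (250,260) in this crop has all four clips swung out. I still need to know where the dark wall is behind the back clips, so I'll boost the contrast.

Run:
```python
from h import *
a=manip.capture("top")[0:150,:,::-1];b=manip.capture("scene")[40:250,160:560,::-1]
f=lambda x:np.clip((x.astype(float)/255)**.45*255*1.1,0,255).astype(np.uint8)
a=cv2.resize(f(a),(800,214));b=cv2.resize(f(b),(735,386))
v=np.zeros((600,800,3),np.uint8);v[:214]=a;v[214:,:735]=b
cv2.imwrite("pics/wall.png",v)
```

```text
(no output)
```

View pics/wall.png

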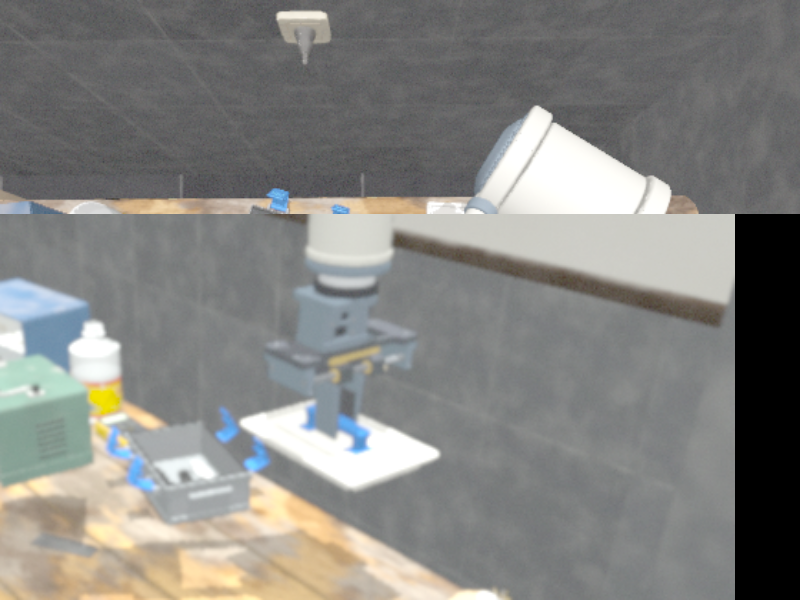

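The horizontal joints (rows 122, 73 and 28) and the floor ticks fit 0.6 x 0.3 m tiles, which puts the wall about 0.25 m behind the table edge. The back clips can be reached from behind.

Call:
{"fn": "send_rows", "kwargs": {
  "steps": [
    [[-1,2.4,0,0,0,0,0.3],[-1,4.8,-0.1,0.5,0,0,0.6],[-1,7.2,-0.2,1,0,0,0.9],[-1,9.6,-0.3,2,0,0,1.2],[-1,12,-0.3,2.6,0,0,1.3]]
  ]
}}

```text
clock: 6.25
ee_pos: [0.5326, 0.0401, 0.158]
eef_rot: [0.8, 0.6, -0.001, -0.001]
contact_force: [0.4, 0.4, -1.9]
gripper_width: 0.241
grip_force: 30.0
```

Call:
{"fn": "send_rows", "kwargs": {
  "steps": [
    [[-1,1.4,0.3,0,0,0,0],[-1,1.4,0.3,0,0,0,0],[-1,1.4,0.3,0,0,0,0]]
  ]
}}

```text
clock: 6.62
ee_pos: [0.55, 0.0695, 0.1591]
eef_rot: [0.8, 0.6, -0.001, -0.0]
contact_force: [0.1, 0.2, -2.8]
gripper_width: 0.24
grip_force: 30.0
```

Run:
```python
from h import *
o=manip.get_obs();C=cam("wrist",o);im=manip.capture("wrist")
p=[.536,.0755,-.281]
print(o["ee_pos"],o["contact_force"],units([.536,.0755,.15],1.29))
v=im[:,:,::-1].copy()
rect=lambda a,b,z:np.array([[a,b,z],[-a,b,z],[-a,-b,z],[a,-b,z]])
for P,c in((rect(.068,.103,.066),(0,0,255)),(rect(.063,.098,.066),(0,255,255))):
    cv2.polylines(v,[np.int32(np.round(proj(C,place(P,p))))],True,c,1)
for sx in(-1,1):
  for sy in(-1,1):
    q=np.array([[sx*.079,sy*.058+d,.0485] for d in(-.015,.015)]);a=proj(C,place(q,p));cv2.line(v,*[tuple(int(round(t)) for t in w) for w in a],(0,255,0),1)
cv2.imwrite("pics/w2.png",v)
for n in("clip_front_left","clip_front_right","clip_back_left","clip_back_right"):
    for c in("wrist",):print(n,[(d['point'],round(d['conf'],2)) for d in manip.recognise(c,n)][:3])
```

```text
[0.55000177 0.06954695 0.15908229] [ 0.11445138  0.22460393 -2.80968543] (array([ 0.09, -0.61,  0.38]), array([-0.01,  0.  , -0.01]))
clip_front_left [([0.4555, 0.1618, 0.08], 0.69)]
clip_front_right []
clip_back_left []
clip_back_right []
```

View pics/w2.png

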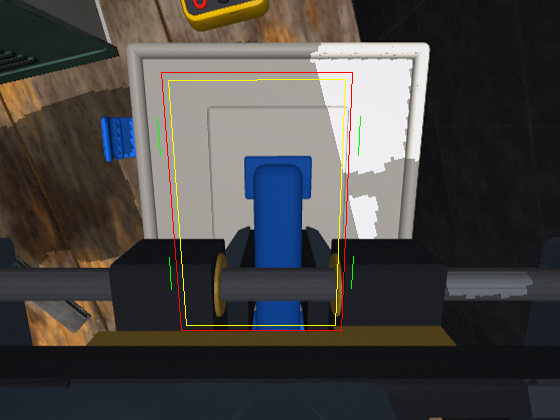

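The lid is held about 15 mm off centre, as the readings say; the front-left clip shows at (118,138). I'll correct that and lower to a hover between the clips.

Call:
{"fn": "send_rows", "kwargs": {
  "steps": [
    [[-1,0.1,-0.6,0,0,0,0],[-1,0.1,-0.6,0.4,0,0,0],[-1,0.1,-0.6,1.2,0,0,0],[-1,0.1,-0.6,1.6,0,0,0],[-1,0.1,-0.6,1.6,0,0,0]]
  ]
}}

```text
clock: 7.5
ee_pos: [0.5365, 0.0765, 0.1193]
eef_rot: [0.8, 0.6, -0.001, -0.0]
contact_force: [-0.2, 0.1, -2.0]
gripper_width: 0.242
grip_force: 30.0
```

Run:
```python
from h import *
o=manip.get_obs();C=cam("wrist",o);im=manip.capture("wrist")
p=[.536,.0755,-.281]
print(o["ee_pos"],o["contact_force"],units([.536,.0755,.085],1.29))
v=im[:,:,::-1].copy()
for sx in(-1,1):
  for sy in(-1,1):
    q=np.array([[sx*.079,sy*.058+d,.0485] for d in(-.015,.015)]);a=proj(C,place(q,p));cv2.line(v,*[tuple(int(round(t)) for t in w) for w in a],(0,255,0),1)
    for th in(1.,1.25):
      tu,tw=.043*np.cos(th)-.0365*np.sin(th),.0365*np.cos(th)+.043*np.sin(th)
      q=np.array([[sx*(.079-tu),sy*.058+d,.0485+tw] for d in(-.015,.015)]);a=proj(C,place(q,p));cv2.line(v,*[tuple(int(round(t)) for t in w) for w in a],(0,0,255),1)
im2=manip.capture("top");C2=cam("top")
w=im2[100:250,130:290,::-1]
w=cv2.resize(w,(400,375))
out=np.zeros((420,800,3),np.uint8);out[:,:400]=v[:,90:490];out[:375,400:]=w
cv2.imwrite("pics/w3.png",out)
```

```text
[0.536499   0.07646964 0.11931312] [-0.21573039  0.13235053 -2.03354905] (array([-0.05, -0.02,  1.4 ]), array([-0.  ,  0.  , -0.01]))
```

View pics/w3.png

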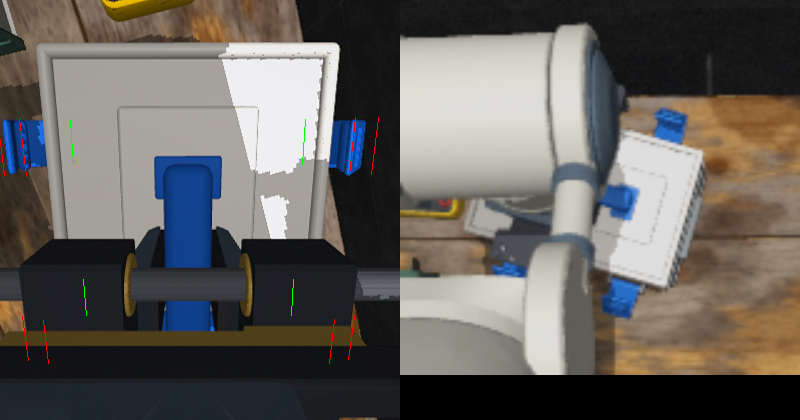

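The overlay agrees with the visible clips: left at (5–46, 120–170), right at (330–365, 120–175), and the lid looks centred between them. Lowering now.

Call:
{"fn": "send_rows", "kwargs": {
  "steps": [
    [[-1,0,0,0.4,0,0,0],[-1,0,0,0.8,0,0,0],[-1,0,0,1.1,0,0,0],[-1,0,0,1.3,0,0,0],[-1,0,0,1.3,0,0,0]]
  ]
}}

```text
clock: 8.22
ee_pos: [0.5368, 0.0765, 0.0871]
eef_rot: [0.8, 0.6, -0.0, -0.0]
contact_force: [-0.5, -0.6, -2.4]
gripper_width: 0.24
grip_force: 30.0
```

Call:
{"fn": "send_rows", "kwargs": {
  "steps": [
    [[-1,0,0,0.1,0,0,0],[-1,0,0,0.1,0,0,0],[1,0,0,0.1,0,0,0],[1,0,0,0.1,0,0,0],[1,0,0,0.1,0,0,0]]
  ]
}}

```text
clock: 8.85
ee_pos: [0.5371, 0.0765, 0.0851]
eef_rot: [0.8, 0.6, 0.0, 0.0]
contact_force: [-0.7, -0.4, -0.1]
gripper_width: 0.532
grip_force: 0.0
```

Call:
{"fn": "send_rows", "kwargs": {
  "steps": [
    [[1,0,0,0,0,0,0],[1,0,0,0,0,0,0],[1,0,0,0,0,0,0],[1,0,0,0,0,0,0],[1,0,0,0,0,0,0]]
  ]
}}

```text
clock: 9.48
ee_pos: [0.537, 0.0765, 0.085]
eef_rot: [0.8, 0.6, 0.0, 0.0]
contact_force: [0.1, -0.4, -0.2]
gripper_width: 0.995
grip_force: 0.0
```

Call:
{"fn": "send_rows", "kwargs": {
  "steps": [
    [[1,0,0,-2,0,0,0],[1,0,0,-4,0,0,0],[-1,-0.5,0,-6,0,0,0],[-1,-1,0,-7,0,0,0],[-1,-1,0,-7,0,0,0]]
  ]
}}

```text
clock: 10.1
ee_pos: [0.5308, 0.052, 0.2619]
eef_rot: [0.8, 0.6, 0.001, 0.001]
contact_force: [1.0, 1.1, -0.7]
gripper_width: 0.701
grip_force: 0.0
```

Run:
```python
from h import *
o=manip.get_obs();C=cam("wrist",o);im=manip.capture("wrist")
p=np.array([.537,.0765,-.281]);print(o["ee_pos"])
v=im[:,:,::-1].copy()
L=boxpts(.143,.213,.070,.080)
m=mask("wrist","lid");r,i=fit(C,m,L,p);print("lid",r,i)
cv2.polylines(v,[np.int32(cv2.convexHull(proj(C,place(L,r)).astype(np.float32)))],True,(0,0,255),1)
for sx in(-1,1):
  for sy in(-1,1):
    q=np.array([[sx*.079,sy*.058+d,.0485] for d in(-.015,.015)]);a=proj(C,place(q,r));cv2.line(v,*[tuple(int(round(t)) for t in w) for w in a],(0,255,0),1)
    for th in(1.,1.25):
      tu,tw=.043*np.cos(th)-.0365*np.sin(th),.0365*np.cos(th)+.043*np.sin(th)
      q=np.array([[sx*(.079-tu),sy*.058+d,.0485+tw] for d in(-.015,.015)]);a=proj(C,place(q,r));cv2.line(v,*[tuple(int(round(t)) for t in w) for w in a],(0,255,255),1)
cv2.imwrite("pics/w4.png",v)
for n in("clip_front_left","clip_front_right","clip_back_left","clip_back_right","lid_handle"):
    print(n,[(d['point'],round(d['conf'],2)) for d in manip.recognise("wrist",n)][:3])
```

```text
[0.53079518 0.05195482 0.26187866]
lid [(0.56, 29457)]
lid [ 0.53640606  0.07514119 -0.28035654] 0.9672814217417163
clip_front_left [([0.4591, 0.1581, 0.0561], 0.92)]
clip_front_right [([0.4282, 0.0486, 0.0603], 0.68), ([0.4653, 0.1552, 0.0569], 0.22)]
clip_back_left [([0.641, 0.1018, 0.0702], 0.61), ([0.4645, 0.1537, 0.0571], 0.51)]
clip_back_right [([0.6133, -0.007, 0.0538], 0.93), ([0.6406, 0.1047, 0.0657], 0.48)]
lid_handle [([0.5393, 0.0913, 0.0762], 0.66)]
```

View pics/w4.png

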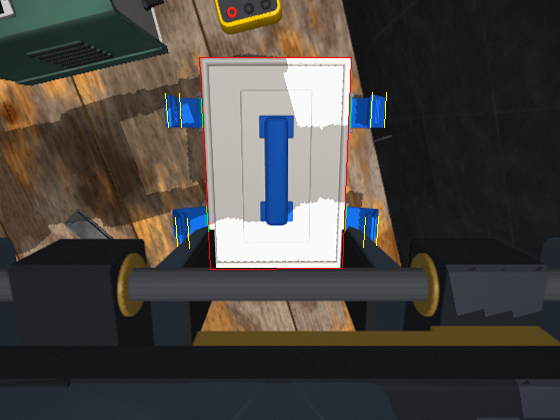

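The wrist view shows the lid seated squarely (200–350, 58–270), with the clips at (183,112), (368,112), (190,225) and (362,225) where the model puts them. Now the clips, with shut fingers and the tool x axis along the case x axis.

```bash
cat >> h.py <<'E'
CP=np.array([.5364,.0757,-.2805]);PSI=np.pi+CP[2]
def cu(x,y,z):return units(place(np.array([[x,y,z]]),CP)[0],PSI)
def cpos():
    o=manip.get_obs();c,s=np.cos(CP[2]),np.sin(CP[2]);d=o["ee_pos"]-[CP[0],CP[1],0]
    return np.round([c*d[0]+s*d[1],-s*d[0]+c*d[1],d[2]],4)
E
python3 -c "
from h import *
print(cu(-.14,.058,.15),cpos())"
```

```text
(array([ 3.27, -5.6 ,  4.37]), array([-0.01, -0.01, -9.01])) [-1.000e-04 -2.390e-02  2.591e-01]
```

Call:
{"fn": "send_rows", "kwargs": {
  "steps": [
    [[-1,3.3,-5.6,3,0,0,-9.0],[-1,3.3,-5.6,3,0,0,-9.0],[-1,3.3,-5.6,3,0,0,-9.0],[-1,3.3,-5.6,3,0,0,-9.0],[-1,3.3,-5.6,3,0,0,-9.0]]
  ],
  "grip_force": 10
}}

```text
clock: 11.08
ee_pos: [0.4179, 0.1713, 0.1845]
eef_rot: [0.439, 0.899, -0.0, -0.0]
contact_force: [1.2, -0.1, 0.5]
gripper_width: 0.008
grip_force: 0.0
```

```bash
python3 -c "
from h import *
print(cu(-.14,.058,.15),cpos())"
```

```text
(array([-0.04, -0.03,  1.38]), array([-0. , -0. , -3.6])) [-0.1403  0.0591  0.1845]
```

Call:
{"fn": "send_rows", "kwargs": {
  "steps": [
    [[-1,0,0,0.4,0,0,-1],[-1,0,0,0.8,0,0,-2],[-1,0,0,1.4,0,0,-3],[-1,0,0,1.4,0,0,-3.6],[-1,0,0,1.4,0,0,-3.6]]
  ]
}}

```text
clock: 11.7
ee_pos: [0.4184, 0.1708, 0.1496]
eef_rot: [0.144, 0.99, -0.0, -0.0]
contact_force: [-0.2, 0.1, 0.3]
gripper_width: 0.009
grip_force: 0.0
```

```bash
python3 -c "
from h import *
print(cu(-.14,.058,.09),cpos())"
```

```text
(array([ 0.01, -0.03,  2.38]), array([-0.  , -0.  , -0.04])) [-0.1397  0.0588  0.1496]
```

Call:
{"fn": "send_rows", "kwargs": {
  "steps": [
    [[-1,0,0,1.6,0,0,0],[-1,0,0,2.4,0,0,0],[-1,-0.6,0,2.3,0,0,0],[-1,-1.2,0,2.2,0,0,0],[-1,-1.8,0,2.1,0,0,0]]
  ]
}}

```text
clock: 12.32
ee_pos: [0.4639, 0.1577, 0.0987]
eef_rot: [0.144, 0.99, 0.0, 0.001]
contact_force: [-1.2, 1.2, 0.5]
gripper_width: 0.009
grip_force: 0.1
```

Run:
```python
from h import *
print(cpos(),manip.get_obs()["contact_force"])
im=manip.capture("wrist");cv2.imwrite("pics/w5.png",im[:,:,::-1])
print([(d['point'],round(d['conf'],2)) for d in manip.recognise("wrist","clip_front_left_pad")][:3])
```

```text
[-0.0924  0.0587  0.0987] [-1.22630189  1.1912325   0.52970964]
[([0.4608, 0.1559, 0.0793], 0.77)]
```

View pics/w5.png

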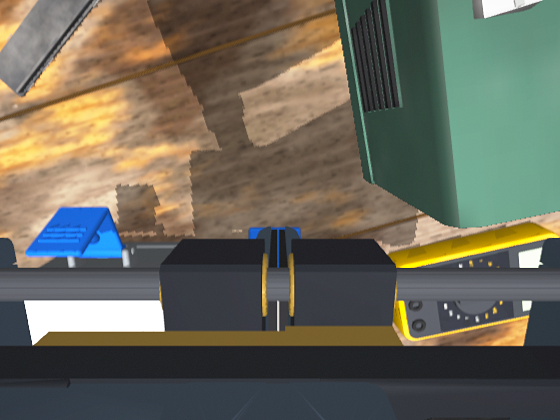

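The front-left clip, at (272,232), rides on the shut fingers; the green toolbox and the multimeter are clear. I'll keep following the arc to the snap.

Call:
{"fn": "send_rows", "kwargs": {
  "steps": [
    [[-1,-0.6,0,0.1,0,0,0],[-1,-0.9,0,0.25,0,0,0],[-1,-1.2,0,0.4,0,0,0],[-1,-1.3,0,0.5,0,0,0],[-1,-1.3,0,0.55,0,0,0]]
  ]
}}

```text
clock: 13.05
ee_pos: [0.4945, 0.1486, 0.0846]
eef_rot: [0.143, 0.99, 0.0, 0.001]
contact_force: [0.4, -6.2, 35.6]
gripper_width: 0.007
grip_force: 17.7
```

```bash
python3 -c "
from h import *
print(cpos(),manip.get_obs()['contact_force'])"
```

```text
[-0.0604  0.0585  0.0846] [ 0.35590105 -6.21499292 35.59960761]
```

Call:
{"fn": "send_rows", "kwargs": {
  "steps": [
    [[-1,0,0,-2.5,0,0,0],[-1,-1.8,-1,-2.8,0,0,0],[-1,-4,-2.3,-2.8,0,0,0],[-1,-6,-3.5,-2.8,0,0,0],[-1,-8,-4.6,-2.8,0,0,0]]
  ]
}}

```text
clock: 13.68
ee_pos: [0.6531, -0.0201, 0.1534]
eef_rot: [0.144, 0.99, -0.0, -0.0]
contact_force: [0.5, 0.7, 0.1]
gripper_width: 0.002
grip_force: 0.0
```

Run:
```python
from h import *
print(cu(.14,-.058,.15),cpos(),manip.get_obs()['contact_force'])
for c in("scene","top"):
    manip.capture(c)
    for n in("clip_front_left_pad","clip_front_left"): 
        print(c,n,[(np.round(place(np.array([d['point']])-[*CP[:2],0],[0,0,-CP[2]])[0],3),round(d['conf'],2)) for d in manip.recognise(c,n)][:3])
```

```text
(array([-0.05,  0.07,  0.14]), array([-0.  , -0.  , -0.04])) [ 0.1386 -0.0597  0.1534] [0.48486067 0.66835771 0.05371867]
scene clip_front_left_pad [(array([ 0.099, -0.069,  0.064]), 0.66), (array([-0.074,  0.056,  0.084]), 0.5)]
scene clip_front_left [(array([-0.073,  0.049,  0.085]), 0.63)]
top clip_front_left_pad []
top clip_front_left []
```

The front-left clip's top now reads z of about 0.085, so it is shut. Next is the opposite one, back-right.

Call:
{"fn": "send_rows", "kwargs": {
  "steps": [
    [[-1,0,0.1,1.6,0,0,0],[-1,0,0.1,2.5,0,0,0],[-1,0.6,0.1,2.4,0,0,0],[-1,1.2,0.1,2.3,0,0,0],[-1,1.8,0.1,2.25,0,0,0]]
  ]
}}

```text
clock: 14.6
ee_pos: [0.6089, -0.0026, 0.099]
eef_rot: [0.143, 0.99, 0.0, 0.001]
contact_force: [0.3, -0.2, 0.2]
gripper_width: 0.005
grip_force: 0.1
```

```bash
python3 -c "
from h import *
print(cpos(),manip.get_obs()['contact_force'])"
```

```text
[ 0.0913 -0.0551  0.099 ] [ 0.32459083 -0.21692477  0.20238096]
```

Call:
{"fn": "send_rows", "kwargs": {
  "steps": [
    [[-1,0.6,-0.1,0.1,0,0,0],[-1,0.9,-0.1,0.25,0,0,0],[-1,1.2,-0.1,0.4,0,0,0],[-1,1.25,-0.1,0.5,0,0,0],[-1,1.25,-0.1,0.55,0,0,0]]
  ]
}}

```text
clock: 15.22
ee_pos: [0.577, 0.0041, 0.085]
eef_rot: [0.143, 0.99, 0.0, -0.001]
contact_force: [-18.4, 5.6, 42.0]
gripper_width: 0.005
grip_force: 20.9
```

```bash
python3 -c "
from h import *
print(cpos(),manip.get_obs()['contact_force'])"
```

```text
[ 0.0588 -0.0575  0.085 ] [-18.40084316   5.63332207  42.01000289]
```

Call:
{"fn": "send_rows", "kwargs": {
  "steps": [
    [[-1,0,0,-2.5,0,0,0],[-1,2,0,-2.8,0,0,0],[-1,4,0,-2.8,0,0,0],[-1,6,0,-2.8,0,0,0],[-1,8,0,-2.8,0,0,0]]
  ]
}}

```text
clock: 15.85
ee_pos: [0.3853, 0.0606, 0.1541]
eef_rot: [0.143, 0.99, 0.0, 0.0]
contact_force: [0.0, -1.0, -0.3]
gripper_width: 0.007
grip_force: 0.0
```

```bash
cat >> h.py <<'E'
def look(cams,names):
    for c in cams:
        manip.capture(c)
        for n in names:
            print(c,n,[(np.round(place(np.array([d['point']])-[*CP[:2],0],[0,0,-CP[2]])[0],3),round(d['conf'],2)) for d in manip.recognise(c,n)][:3])
E
python3 - <<'E'
from h import *
print(cu(-.14,-.058,.15),cpos(),manip.get_obs()['contact_force'])
look(("scene","top"),("clip_front_left","clip_back_right","clip_back_left","clip_front_right"))
E
```

```text
(array([-0.04, -0.06,  0.17]), array([ 0.  ,  0.01, -0.04])) [-0.141  -0.0564  0.1541] [ 0.02476298 -0.96198398 -0.27296933]
scene clip_front_left [(array([-0.071,  0.051,  0.087]), 0.62)]
scene clip_back_right [(array([-0.101, -0.067,  0.073]), 0.55), (array([ 0.063, -0.069,  0.09 ]), 0.49)]
scene clip_back_left [(array([0.096, 0.05 , 0.064]), 0.44)]
scene clip_front_right [(array([-0.101, -0.062,  0.069]), 0.63), (array([-0.073,  0.199,  0.026]), 0.51)]
top clip_front_left [(array([-0.042,  0.208,  0.026]), 0.69), (array([-0.067,  0.058,  0.085]), 0.63)]
top clip_back_right [(array([ 0.058, -0.06 ,  0.084]), 0.73)]
top clip_back_left [(array([-0.001,  0.001,  0.076]), 0.55), (array([0.092, 0.054, 0.063]), 0.5), (array([-0.062,  0.052,  0.085]), 0.39)]
top clip_front_right [(array([ 0.059, -0.061,  0.085]), 0.52), (array([ 0.193, -0.517,  0.045]), 0.16)]
```

Both diagonal clips read z of about 0.085, at x of about ±0.06, so they are shut. Next is front-right.

Call:
{"fn": "send_rows", "kwargs": {
  "steps": [
    [[-1,0,-0.1,1.6,0,0,0],[-1,0,-0.1,2.5,0,0,0],[-1,-0.6,-0.1,2.45,0,0,0],[-1,-1.2,-0.1,2.35,0,0,0],[-1,-1.8,-0.1,2.25,0,0,0]]
  ]
}}

```text
clock: 16.98
ee_pos: [0.4318, 0.0445, 0.0987]
eef_rot: [0.144, 0.99, 0.0, 0.001]
contact_force: [-0.0, 0.5, -0.1]
gripper_width: 0.004
grip_force: 0.1
```

Call:
{"fn": "send_rows", "kwargs": {
  "steps": [
    [[-1,-0.6,0,0.1,0,0,0],[-1,-0.9,0,0.25,0,0,0],[-1,-1.2,0,0.4,0,0,0],[-1,-1.3,0,0.5,0,0,0],[-1,-1.3,0,0.55,0,0,0]]
  ]
}}

```text
clock: 17.6
ee_pos: [0.463, 0.0354, 0.0846]
eef_rot: [0.143, 0.99, 0.0, 0.002]
contact_force: [2.3, -3.2, 36.1]
gripper_width: 0.008
grip_force: 17.8
```

```bash
python3 -c "
from h import *
print(cpos(),manip.get_obs()['contact_force'])"
```

```text
[-0.0593 -0.0591  0.0846] [ 2.25906105 -3.16943296 36.09489425]
```

Call:
{"fn": "send_rows", "kwargs": {
  "steps": [
    [[-1,0,0,-2.5,0,0,0],[-1,-1.8,1,-2.8,0,0,0],[-1,-4,2.3,-2.8,0,0,0],[-1,-6,3.5,-2.8,0,0,0],[-1,-8,4.7,-2.8,0,0,0]]
  ]
}}

```text
clock: 18.23
ee_pos: [0.6875, 0.0922, 0.1535]
eef_rot: [0.143, 0.99, -0.0, -0.0]
contact_force: [0.4, -0.4, 0.1]
gripper_width: 0.005
grip_force: 0.0
```

Run:
```python
from h import *
print(cu(.14,.058,.15),cpos(),manip.get_obs()['contact_force'])
look(("scene","top"),("clip_back_left","clip_front_right"))
```

```text
(array([0.03, 0.01, 0.14]), array([-0.  , -0.  , -0.04])) [0.1407 0.0577 0.1535] [ 0.39857659 -0.43195545  0.07612898]
scene clip_back_left []
scene clip_front_right []
top clip_back_left []
top clip_front_right [(array([ 0.067, -0.059,  0.086]), 0.73), (array([-0.065, -0.059,  0.083]), 0.47)]
```

Call:
{"fn": "send_rows", "kwargs": {
  "steps": [
    [[-1,0,0,1.6,0,0,0],[-1,0,0,2.5,0,0,0],[-1,0.6,0,2.4,0,0,0],[-1,1.2,0,2.3,0,0,0],[-1,1.8,0,2.25,0,0,0]]
  ]
}}

```text
clock: 19.15
ee_pos: [0.642, 0.1048, 0.0992]
eef_rot: [0.143, 0.99, 0.0, 0.001]
contact_force: [-0.2, 0.0, -0.3]
gripper_width: 0.007
grip_force: 0.1
```

Call:
{"fn": "send_rows", "kwargs": {
  "steps": [
    [[-1,0.6,0,0.1,0,0,0],[-1,0.9,0,0.25,0,0,0],[-1,1.2,0,0.4,0,0,0],[-1,1.3,0,0.5,0,0,0],[-1,1.3,0,0.55,0,0,0]]
  ]
}}

```text
clock: 19.77
ee_pos: [0.6101, 0.1143, 0.0851]
eef_rot: [0.143, 0.99, 0.0, -0.001]
contact_force: [-17.0, 2.7, 36.7]
gripper_width: 0.004
grip_force: 17.9
```

```bash
python3 -c "
from h import *
print(cpos(),manip.get_obs()['contact_force'])"
```

```text
[0.0601 0.0575 0.0851] [-17.02367702   2.73875617  36.67156697]
```

Call:
{"fn": "send_rows", "kwargs": {
  "steps": [
    [[-1,0,0,-2.5,0,0,0],[-1,0,-0.5,-5,0,0,0],[-1,-0.4,-1.5,-7.5,0,0,0],[-1,-0.4,-2.3,-9,0,0,0],[-1,-0.4,-2.3,-9,0,0,0]]
  ]
}}

```text
clock: 20.4
ee_pos: [0.6059, 0.0545, 0.3129]
eef_rot: [0.144, 0.99, 0.0, 0.004]
contact_force: [0.2, 0.0, -0.3]
gripper_width: 0.002
grip_force: 0.0
```

Run:
```python
from h import *
print(cpos())
n4=("clip_front_left","clip_front_right","clip_back_left","clip_back_right")
look(("wrist","scene","top"),n4)
a=manip.capture("wrist")[:,:,::-1];b=manip.capture("scene")[100:260,190:390,::-1]
v=np.zeros((420,800,3),np.uint8);v[:,:400]=a[:,80:480];v[:320,400:]=cv2.resize(b,(400,320),interpolation=cv2.INTER_CUBIC)
cv2.imwrite("pics/end.png",v)
```

```text
[ 0.0726 -0.0011  0.3129]
wrist clip_front_left [(array([-0.067,  0.058,  0.084]), 0.97)]
wrist clip_front_right [(array([-0.066, -0.059,  0.086]), 0.8), (array([ 0.06 , -0.056,  0.08 ]), 0.55), (array([-0.038,  0.204,  0.031]), 0.33)]
wrist clip_back_left [(array([0.059, 0.055, 0.085]), 0.84)]
wrist clip_back_right [(array([ 0.065, -0.065,  0.083]), 0.95)]
scene clip_front_left []
scene clip_front_right [(array([-0.075, -0.065,  0.083]), 0.71)]
scene clip_back_left [(array([ 0.059, -0.061,  0.084]), 0.6), (array([0.06 , 0.047, 0.083]), 0.5)]
scene clip_back_right [(array([ 0.062, -0.068,  0.088]), 0.54)]
top clip_front_left [(array([-0.013, -0.076,  0.09 ]), 0.36)]
top clip_front_right [(array([-0.063, -0.057,  0.08 ]), 0.49)]
top clip_back_left [(array([ 0.066, -0.06 ,  0.086]), 0.46), (array([ 0.006, -0.036,  0.073]), 0.41)]
top clip_back_right [(array([ 0.059, -0.062,  0.084]), 0.64), (array([-0.063, -0.061,  0.082]), 0.36)]
```

View pics/end.png

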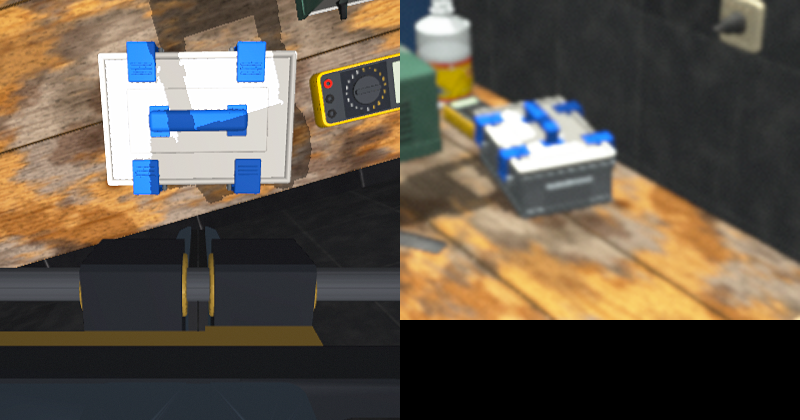

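All four clips lie flat over the rim: (142,62), (251,62), (146,176) and (247,176) in the wrist view, tops at z of about 0.085. The lid is square and the arm is clear, so I'm handing in.

```bash
python3 -c "
from bench import manip
print(manip.sign_off())"
```

```text
the job is handed in; nothing more can be done
None
```

The job is handed in (no verdict came back): the lid sits square on the box and all four clips are snapped home, shut front-left, back-right, front-right, then back-left, and I moved nothing else.

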